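# Hold a bearing ball over the inspection camera

## Task

Turn the quarter-turn latch handle all the way to its open stop to free the inspection tray from its nest, then lift the tray by its upright grip and carry it, kept near level so that the loose steel ball stays in its shallow recess, to the upward-looking camera unit. Finish while still holding the tray in the gripper, level and still, with the recess centred over the camera's lens and about 10 cm above it. Do not pull the tray against the closed latch, do not touch the camera unit, leave the latch open, and leave the contactor, relay and sensor alone.

Things in the scene. Friction and masses are not known exactly. Their poses are not given: they have to be found in the camera images.
- latch (a joint): Quarter-turn latch at one end of the nest, turning about a vertical axis: 0 = closed (its 16 mm wide steel tongue lies 2.5 mm above the end of the tray and blocks lifting), 1.57 = open stop; it starts between 0 and 0.3. It grows counter-clockwise seen from above, stays where it is left and needs about 1.5 N at the peg.
- latch_peg (a point): Point on the upright black round peg (14 mm diameter, standing from 42 to 87 mm above the worktop) at the end of the latch's steel lever; the point is on the peg's axis at 66 mm above the worktop. The lever itself (14 mm wide) lies from 34 to 42 mm. The peg runs on a circle of 50 mm radius about point latch_hinge; closed, it points away from the tray (nest -x); open, it points to nest -y.
- latch_hinge (a point): Point on the latch's vertical axis at the same height as latch_peg (66 mm above the worktop); it stands 95 mm from the nest's origin towards nest -x.
- nest: Low dark steel base 206 x 104 mm, 12 mm thick, fixed to the bench, with a grey locating frame (to 19 mm high, 5 mm thick) round the tray. Origin: under the centre of the tray, at worktop height; x along its length, away from the latch; z up. Its yaw lies within 0.6 rad of straight ahead.
- tray_grip (a point): Centre of the upright black grip of the tray: a fin 44 mm long (x), 14 mm thick (y), rising from 7 to 57 mm above the tray's underside (from 19 to 69 mm above the worktop in the nest); this point is 32 mm above the tray's underside. Tray: aluminium plate 150 x 74 x 7 mm, about 0.28 kg, loose in the nest (1.5 mm play, standing 12 mm above the worktop, framed to its top). Axes: x along tray and fin towards the recess, z up.
- tray_pocket (a point): Centre of the glass floor of the tray's round recess (34 mm wide, 4 mm deep), 48 mm from tray_grip along the tray's x; 3 mm above the tray's underside, so 29 mm below tray_grip.
- ball_center (a point): Centre of the loose steel ball, 24 mm diameter, 57 g, lying in the recess; it rolls freely there and escapes over the rim only when the tray tips far.
- lens (a point): Top centre of the lens of the upward-looking camera unit: grey box 92 x 92 mm with a foot 116 x 60 mm and a white light ring, fixed to the bench; the lens lies 41 mm above the worktop. z up.
- contactor: Bystander: contactor, a black and white block 74 x 45 x 75 mm to the left of the work; origin under its centre.
- relay: Bystander: relay on its black socket, 70 x 27 x 54 mm, behind the work, half-way between left and right; origin under its centre.
- sensor_cap: Bystander: sensor under a clear round cap, 56 mm wide, 50 mm high, to the right of the work; origin under its centre.
Not all that is in view belongs to the job. Leave any red look-alike of the part that bears tray_grip alone.

How it is judged:
On the way, in this order (a step that is already met when the one before it is completed fails the run):
1. the latch is turned to its open stop while the tray still lies in the nest (value of joint latch above 1.4 rad and z of tray_grip in the frame of nest below 0.05 m), for 0.2 s.
2. the tray is lifted clear of the nest with the ball in its recess (z of tray_grip in the frame of nest above 0.085 m and distance between ball_center and tray_pocket below 0.018 m and contact force between the fingers and tray above 1 N), for 0.1 s.
At the end, for the whole second after the job is handed in: The gripper holds the tray still (under 3 cm/s) and level (within 0.1 rad), the centre of the recess within 20 mm horizontally of the lens and 60 to 140 mm above it, the ball in the recess (its centre within 18 mm of the recess floor's centre), the latch open (over 1.35 rad) (value of joint latch above 1.35 rad and contact force between the fingers and tray above 1 N and horizontal distance between tray_pocket and lens below 0.02 m and z of tray_pocket in the frame of lens between 0.06 and 0.14 m and angle between tray_pocket's own z axis and vertical below 0.1 rad and linear speed of tray below 0.03 m/s and distance between ball_center and tray_pocket below 0.018 m); the arm keeps its last pose, push and grip.
It fails at once if the tray is tipped by more than 0.4 rad (angle between tray_pocket's own z axis and vertical above 0.4 rad).
It fails at once if the ball leaves its recess (distance between ball_center and tray_pocket above 0.03 m).
It fails at once if the tray is pulled hard (over 15 N) against the latch (contact force between tray and latch above 15 N).
It fails at once if the robot or the tray touches the camera unit (over 1 N) (contact force between any of the arm, the fingers, tray and camera_unit above 1 N).
It fails at once if a bystander is moved by more than 20 mm (distance of any of contactor, relay, sensor_cap from where it was at the start of the episode above 0.02 m).
It also fails if it takes over 58 s, if anything falls off the work surface, if the arm or the gripper's body presses on something with over 40 N, if the wrist force passes 120 N, or if a joint passes its speed limit or range.

## Robot

A 7-joint arm with a two-finger parallel gripper is mounted at the origin on a cart in front of the work surface, level with it; the furniture and walls round the work are solid. World frame = base frame: x ahead of the robot, y to its left, z up, the work surface at z = 0. Lengths are in m, angles in rad, forces in N, time in s.
With the tool pointing down it reaches from about 0.4 to 0.85 m from the base axis. Payload 10.4 kg.
Tool frame: the origin (TCP) lies midway between the tips of the shut fingers; the grasp point (between the pads) lies 19 mm behind it; z points along the fingers, y is the line along which they close (so a half turn about z gives the same grasp; the last joint's range is limited). The gripper opens to 87 mm and grips with 3 to 60 N. Pads are 19 mm wide; open, the fingers measure 117 mm over their backs; the gripper's body (75 mm by 190 mm) begins 51 mm behind the grasp point.
Start: joints at [1.218, 0.332, -0.065, 1.46, 0.022, 1.35, -0.088], TCP at [0.202, -0.591, 0.223] pointing down, gripper open.
Joint ranges: [-2.6, 2.6], [-0.5, 2.12], [-1.47, 1.34], [0.16, 2.42], [-1.27, 4.41], [0.06, 2.06], [-2.6, 2.6]. Speed limits (rad/s): [2.22, 2.22, 2.79, 2.79, 3.14, 3.14, 3.14].

## Interface

Orientations are given as a unit quaternion [x, y, z, w].
In Python, from bench import r gives the robot as it stands.
- The arm moves only by the tool arm_command, never from a script. Its arguments are lists of equal length, an entry for each row: "xyz": the shift along the world's x, y, z in m, a list of three; "rot": the turn, a rotation vector about the world's x, y, z in rad, a list of three. In form: {"xyz": [[tx, ty, tz], ...], "rot": [[ax, ay, az], ...]}. A call has 1 to 20 rows; each row is the pose to reach, as a shift and turn from the pose commanded when the call began; what a row does not reach only later rows make up. A row lasts 1/12 s, in which the tool goes at most 41.7 mm and 7.16 degrees, less where a joint would pass 70% of its speed; a pose out of reach is approached as far as the arm can. A call with a gripper value outside its range is refused whole. "grip" is the opening, from 0 (shut) to 1 (fully open), set as the call begins (left out, the last holds). The fingers move at their own pace and stop on an object; "squeeze" is the grip in N (left out, the last holds). Time passes only in rows, so rows that repeat a pose let the fingers close. It gives the time, the measured TCP pose, the force, the opening and the grip force at its end, in the units of the state.
- r.read_state(): the state, without advancing time (a new reading comes with each control period).
- r.camera(name): name is "scene" or "top"; returns the picture (400x640x3 uint8, red, green, blue); there is no depth.
- r.camera_model(name): a dict with "fx", "fy", "cx", "cy" (pixels), "T" (4x4, takes a point from camera to world coordinates). Camera axes: x right, y up, looking along -z (the intrinsics and any distortion apply to the point x, -y, -z); pixel columns grow to the right and rows downward; lengths in m; the calibration is good to about 2 mm. A picture is of the moment at which its call begins. camera_model takes no time and is no camera call.
- r.close_job(): hands the job in; it is judged then, once.
Trained networks look in the newest picture that a camera, given by its name, has taken for a name from the list of things; names that differ only in an ending like _2 or _b are one class to them, and where a whole thing is asked for, a point or a joint stands for the part that bears it (a point fixed in the world has none). Each returns a list of dicts, best first, with "conf" (0 to 1); they miss things now and then, are a little off and sometimes report something else, mostly with a low value. They report only what shows in the picture. A call takes as long as a camera call. They do not tell look-alikes from the thing itself.
- r.look_for(label, camera): "at" ([x, y, z] in m, in the coordinates of the camera as it stood for that picture, good to about 4 mm: the middle of the surface that is visible of it).
- r.spot_point(label, camera): "at" ([x, y, z] in m, in the coordinates of the camera as it stood for that picture, good to about 4 mm: a listed point, or the origin of a listed thing).
The state is a dict: "time": time; "joint_positions": joint angles; "joint_vel": joint speeds; "joint_torque": joint torques, N m; "ee_pos": TCP position; "eef_rot": TCP orientation; "ft_force": force on the tool from outside, world axes, zero at the start; "torque": the same for the moment, N m; "width": finger opening in m; "grip_force": force on a finger pad.
Only numpy, scipy, OpenCV 4.12 (cv2) and the standard library are available. Lean on these libraries where they do the work, as an engineer would, in place of code of your own. Each camera call takes 0.05 s, during which the arm holds its last target. There are 200 camera calls.

## Working session

There is one attempt and no reset: what is moved stays moved. The work goes in short steps, Python scripts to look and compute and a tool call to move; the robot and the scene stay as the last step left them, time stands still between calls to the robot, and variables do not carry over. Pictures are saved under pics/ and viewed, at most 10 in all, crops included, and the job is handed in when it is done.

Besides the shell and the picture viewer there is one more tool, called after ">>>" as name(argument=value, ...) on one line, values as JSON. arm_command: Moves the arm, as the interface text tells. Its arguments: {"type":"object","properties":{"xyz":{"type":"array"},"rot":{"type":"array"},"grip":{"type":"number"},"squeeze":{"type":"number"}},"required":["xyz","rot"]}

```bash
mkdir -p pics
cat > h.py <<'E'
from bench import r
import numpy as np, cv2
np.set_printoptions(precision=4,suppress=True)
def W(cam,p):
    T=np.array(r.camera_model(cam)["T"]); return (T@np.r_[p,1])[:3]
def px(cam,P):
    m=r.camera_model(cam); q=np.linalg.inv(np.array(m["T"]))@np.r_[P,1]
    return m["cx"]+m["fx"]*q[0]/-q[2], m["cy"]-m["fy"]*q[1]/-q[2]
def ray(cam,u,v,z):
    m=r.camera_model(cam);T=np.array(m["T"]);d=T[:3,:3]@np.array([(u-m["cx"])/m["fx"],-(v-m["cy"])/m["fy"],-1])
    o=T[:3,3];return o+d*(z-o[2])/d[2]
def snap(cam,f):
    im=np.array(r.camera(cam));cv2.imwrite("pics/"+f,im[:,:,::-1]);return im
E
python3 - <<'E'
from h import *
s=r.read_state();print(s["time"],s["ee_pos"],s["eef_rot"],s["width"])
a=snap("scene","s0.png");b=snap("top","t0.png")
cv2.imwrite("pics/both.png",cv2.resize(np.vstack([a,b]),None,fx=.75,fy=.75,interpolation=cv2.INTER_AREA)[:,:,::-1])
for c in("scene","top"):
    m=r.camera_model(c);print(c,{k:v for k,v in m.items() if k!="T"},np.array(m["T"]))
    for n in["latch_peg","latch_hinge","nest","tray_grip","tray_pocket","ball_center","lens","contactor","relay","sensor_cap"]:
        print(n,[(round(d["conf"],2),W(c,d["at"])) for d in r.spot_point(n,c)[:3]])
E
```

```text
0.0 [ 0.2023 -0.591   0.2218] [ 0.9864  0.1642 -0.0001 -0.0007] 0.08693254415966435
scene {'fx': 445.2543533002776, 'fy': 445.2543533002776, 'cx': 315.54971084302355, 'cy': 199.996847275576} [[-0.7332  0.437  -0.5211 -0.013 ]
 [-0.68   -0.4764  0.5573  0.6597]
 [-0.0047  0.763   0.6464  0.8304]
 [ 0.      0.      0.      1.    ]]
latch_peg [(0.67, array([0.4953, 0.3084, 0.0618]))]
latch_hinge [(0.51, array([0.5442, 0.2976, 0.067 ]))]
nest [(0.82, array([ 0.6281,  0.2495, -0.0028])), (0.55, array([0.6732, 0.222 , 0.013 ]))]
tray_grip [(0.8, array([ 0.4429, -0.2107,  0.0332])), (0.63, array([0.4988, 0.0397, 0.0348])), (0.59, array([0.6301, 0.2485, 0.042 ]))]
tray_pocket [(0.79, array([0.6748, 0.2259, 0.0128])), (0.68, array([ 0.4854, -0.2419,  0.0044])), (0.67, array([0.5385, 0.0628, 0.0041]))]
ball_center [(0.43, array([0.6787, 0.2301, 0.0289]))]
lens [(0.81, array([ 0.6291, -0.1527,  0.039 ]))]
contactor [(0.58, array([0.6032, 0.4084, 0.0019]))]
relay [(0.56, array([0.7746, 0.005 , 0.0006]))]
sensor_cap [(0.86, array([ 0.6248, -0.4221, -0.0015])), (0.59, array([0.4953, 0.3056, 0.062 
[... 377 characters left out ...]
[0.5481, 0.2875, 0.0644]))]
nest [(0.72, array([ 0.6342,  0.252 , -0.0002]))]
tray_grip [(0.95, array([0.5014, 0.0368, 0.0326])), (0.68, array([ 0.4548, -0.2111,  0.0327])), (0.64, array([0.6369, 0.2476, 0.0462]))]
tray_pocket [(0.95, array([0.6772, 0.2235, 0.0154])), (0.84, array([ 0.4848, -0.2364,  0.0027])), (0.59, array([0.5428, 0.0634, 0.0015]))]
ball_center [(0.39, array([0.68  , 0.2296, 0.029 ]))]
lens [(0.95, array([ 0.6273, -0.1516,  0.0385]))]
contactor [(0.86, array([ 0.6035,  0.4047, -0.0051])), (0.68, array([ 0.7699,  0.0055, -0.001 ]))]
relay [(0.73, array([0.7701, 0.0062, 0.0001]))]
sensor_cap [(0.56, array([0.5005, 0.306 , 0.0656])), (0.5, array([ 0.6263, -0.4192, -0.0007]))]
```

View pics/both.png

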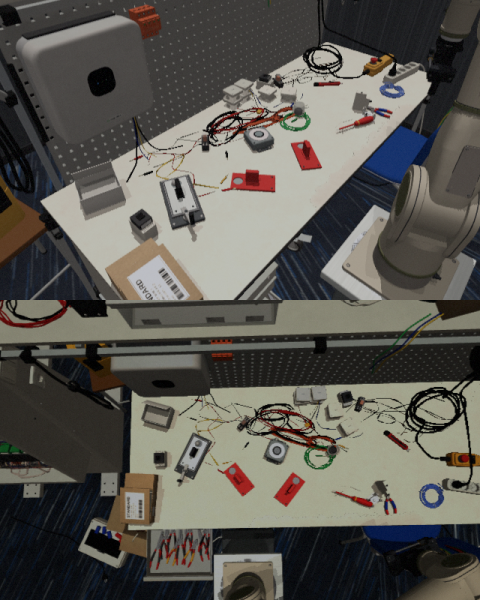

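The stacked picture shows the nest with the grey tray and black fin left of centre (top-view about (195,453)). Two red look-alikes lie to its right, and the camera unit is at about (275,452). I'll refine the nest yaw from crops with the estimated points drawn in.

Run:
```python
from h import *
N=np.array([.631,.250]);yaw=-.5
def nw(x,y,z):
    c,s=np.cos(yaw),np.sin(yaw);return np.array([N[0]+c*x-s*y,N[1]+s*x+c*y,z])
out=[]
for c,f in(("scene","s0.png"),("top","t0.png")):
    im=cv2.imread("pics/"+f);K=5
    u,v=px(c,nw(-.02,0,.03));u0,v0=int(u)-55,int(v)-55
    cr=cv2.resize(im[v0:v0+110,u0:u0+80+30],None,fx=K,fy=K,interpolation=cv2.INTER_CUBIC)[:,:400+150]
    def P(p):
        a,b=px(c,p);return int((a-u0+.5)*K),int((b-v0+.5)*K)
    def poly(hx,hy,z,col):cv2.polylines(cr,[np.array([P(nw(i*hx,j*hy,z)) for i,j in((1,1),(1,-1),(-1,-1),(-1,1))])],True,col,1)
    poly(.103,.052,.012,(0,255,0));poly(.075,.037,.019,(255,255,0));poly(.022,.007,.069,(0,0,255))
    for p in(nw(.048,0,.015),nw(-.095,0,.087),np.array([.498,.307,.087])):cv2.circle(cr,P(p),4,(255,0,255),-1)
    out.append(cr[:, :400] if 0 else cr)
cv2.imwrite("pics/c1.png",cv2.resize(np.hstack(out),(800,400)))
```

```text
(no output)
```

View pics/c1.png

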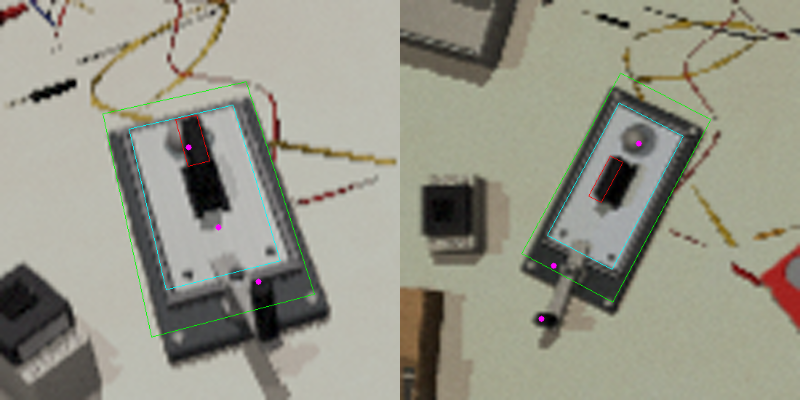

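The tray outline, peg and recess agree with the estimates. The base plate simply sits offset towards the latch. The fin overlay in the top view looks off by a few mm, so I'll zoom in there.

Run:
```python
from h import *
N=np.array([.631,.250]);yaw=-.5
def nw(x,y,z):
    c,s=np.cos(yaw),np.sin(yaw);return np.array([N[0]+c*x-s*y,N[1]+s*x+c*y,z])
out=[]
for c,f in(("scene","s0.png"),("top","t0.png")):
    im=cv2.imread("pics/"+f);K=8
    u,v=px(c,nw(-.01,0,.03));u0,v0=int(u)-25,int(v)-35
    cr=cv2.resize(im[v0:v0+70,u0:u0+50],None,fx=K,fy=K,interpolation=cv2.INTER_NEAREST)
    def P(p):
        a,b=px(c,p);return int((a-u0+.5)*K),int((b-v0+.5)*K)
    def poly(hx,hy,z,col):cv2.polylines(cr,[np.array([P(nw(i*hx,j*hy,z)) for i,j in((1,1),(1,-1),(-1,-1),(-1,1))])],True,col,1)
    poly(.075,.037,.019,(255,255,0));poly(.022,.007,.069,(0,0,255));poly(.022,.007,.019,(0,255,255))
    poly(.08,.042,.019,(0,255,0))
    out.append(cr)
cv2.imwrite("pics/c2.png",np.hstack(out))
```

```text
(no output)
```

View pics/c2.png

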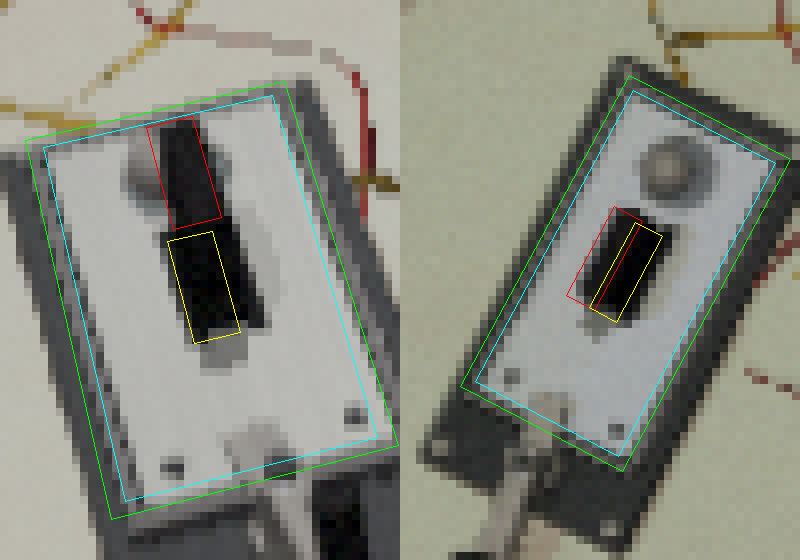

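The overlay is about 4 mm off sideways. I'll fit x, y and yaw to the fin silhouette in both views, then plan the latch arc.

```bash
cat > fit.py <<'E'
from h import *
from scipy.optimize import minimize
D={}
for c,f in(("scene","s0.png"),("top","t0.png")):
    im=cv2.imread("pics/"+f);u,v=px(c,[.628,.247,.044]);u0,v0=int(u)-22,int(v)-22
    g=cv2.cvtColor(im[v0:v0+44,u0:u0+44],cv2.COLOR_BGR2GRAY);K=8
    g=cv2.resize(g,None,fx=K,fy=K,interpolation=cv2.INTER_LINEAR)
    m=(g<75).astype(np.uint8);n,l,st,_=cv2.connectedComponentsWithStats(m)
    # component at centre
    lab=l[int((v-v0+.5)*K),int((u-u0+.5)*K)];D[c]=(u0,v0,l==lab);print(c,lab,st[lab])
def cost(p):
    e=0
    for c,(u0,v0,m) in D.items():
        co,s=np.cos(p[2]),np.sin(p[2]);pts=[]
        for i in(-.022,.022):
            for j in(-.007,.007):
                for z in(.019,.069):
                    a,b=px(c,[p[0]+co*i-s*j,p[1]+s*i+co*j,z]);pts.append([(a-u0+.5)*8*16,(b-v0+.5)*8*16])
        k=np.zeros(m.shape,np.uint8);cv2.fillConvexPoly(k,cv2.convexHull(np.array(pts,np.float32)).astype(np.int32),1,shift=4)
        e+=1-(m&(k>0)).sum()/(m|(k>0)).sum()
    return e
best=min((minimize(cost,[.629,.246,y],method="Nelder-Mead",options=dict(initial_simplex=[[.629,.246,y],[.634,.246,y],[.629,.251,y],[.629,.246,y+.1]])) for y in(-.55,-.45)),key=lambda q:q.fun)
print(best.x,best.fun)
x,y,a=best.x
print("hinge",x-.095*np.cos(a),y-.095*np.sin(a))
E
python3 fit.py
```

```text
scene 3 [  115    70   125   227 13947]
top 8 [ 142  121   92  115 6316]
[ 0.6311  0.2467 -0.4552] 0.34331850222177374
hinge 0.5457337070825977 0.28844973062843693
```

>>> arm_command(xyz=[[0.1,0.04,0.03],[0.2,0.1,0.03],[0.3,0.3,0.03],[0.3,0.3,0.03],[0.3,0.3,0.03],[0.3,0.3,0.03],[0.3,0.3,0.03],[0.3,0.3,0.03],[0.3,0.3,0.03],[0.3,0.5,0.03],[0.3,0.5,0.03],[0.3,0.5,0.03],[0.3,0.5,0.03],[0.3,0.5,0.03],[0.3,0.5,0.03],[0.3,0.6,0.03],[0.3,0.6,0.03],[0.3,0.6,0.03],[0.3,0.6,0.03],[0.3,0.6,0.03]], rot=[[0,0,0.1],[0,0,0.2],[0,0,0.3],[0,0,0.4],[0,0,0.5],[0,0,0.6],[0,0,0.7],[0,0,0.8],[0,0,0.9],[0,0,1.0],[0,0,1.1],[0,0,1.2],[0,0,1.3],[0,0,1.4],[0,0,1.5],[0,0,1.6],[0,0,1.7],[0,0,1.8],[0,0,1.8],[0,0,1.8]], grip=0.45)

```text
time: 2.77
ee_pos: [0.5024, 0.0093, 0.2528]
eef_rot: [0.484, 0.875, -0.0, 0.0]
ft_force: [0.3, -1.5, 0.7]
width: 0.0393
grip_force: 0.0
```

>>> arm_command(xyz=[[-0.004,0.04,0],[-0.004,0.08,0],[-0.004,0.12,0],[-0.004,0.16,0],[-0.004,0.2,0],[-0.004,0.24,0],[-0.004,0.27,0],[-0.004,0.29,0],[-0.004,0.297,0],[-0.004,0.298,-0.03],[-0.004,0.298,-0.06],[-0.004,0.298,-0.09],[-0.004,0.298,-0.12],[-0.004,0.298,-0.14],[-0.004,0.298,-0.14]], rot=[[0,0,0.08],[0,0,0.16],[0,0,0.24],[0,0,0.32],[0,0,0.4],[0,0,0.48],[0,0,0.56],[0,0,0.64],[0,0,0.66],[0,0,0.66],[0,0,0.66],[0,0,0.66],[0,0,0.66],[0,0,0.66],[0,0,0.66]])

```text
time: 4.02
ee_pos: [0.4979, 0.3023, 0.108]
eef_rot: [0.178, 0.984, -0.003, -0.002]
ft_force: [-0.9, -1.0, -0.5]
width: 0.0392
grip_force: 0.0
```

Run:
```python
from h import *
s=r.read_state();print(s["ee_pos"],s["joint_positions"])
a=snap("scene","s1.png");b=snap("top","t1.png");o=[]
for c,im in(("scene",a),("top",b)):
    u,v=px(c,[.5,.3,.08]);u,v=int(u),int(v)
    o.append(cv2.resize(im[v-40:v+40,u-40:u+40],(400,400),interpolation=cv2.INTER_CUBIC))
    print([(round(d["conf"],2),W(c,d["at"])) for d in r.spot_point("latch_peg",c)[:2]])
cv2.imwrite("pics/c3.png",np.hstack(o)[:,:,::-1])
```

```text
[0.4979 0.3023 0.108 ] [ 0.0787  0.486  -0.8905  1.6706  0.4018  1.1874  0.3018]
[(0.66, array([0.4959, 0.3099, 0.0619]))]
[(0.52, array([0.5012, 0.3032, 0.0604]))]
```

View pics/c3.png

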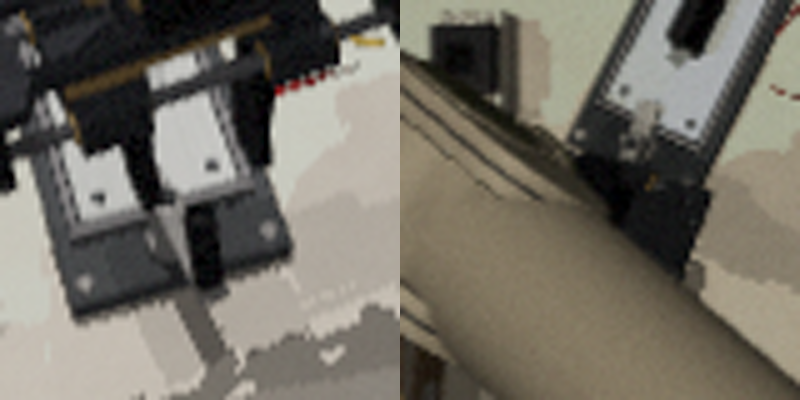

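The scene crop shows the black peg at (205,240), midway between the two finger tips at (145,190) and (262,150). I'll go down and close on it lightly.

>>> arm_command(xyz=[[0,0,-0.02],[0,0,-0.04],[0,0,-0.06],[0,0,-0.06],[0,0,-0.06],[0,0,-0.06]], rot=[[0,0,0],[0,0,0],[0,0,0],[0,0,0],[0,0,0],[0,0,0]])

```text
time: 4.72
ee_pos: [0.4994, 0.3073, 0.0546]
eef_rot: [0.175, 0.985, 0.001, 0.001]
ft_force: [0.4, 0.7, 0.1]
width: 0.0395
grip_force: 0.0
```

>>> arm_command(xyz=[[0,0,0],[0,0,0],[0,0,0],[0,0,0],[0,0,0],[0,0,0],[0,0,0],[0,0,0]], rot=[[0,0,0],[0,0,0],[0,0,0],[0,0,0],[0,0,0],[0,0,0],[0,0,0],[0,0,0]], grip=0.0, squeeze=5)

```text
time: 5.38
ee_pos: [0.4985, 0.3067, 0.0528]
eef_rot: [0.175, 0.985, 0.0, 0.0]
ft_force: [-0.2, -1.3, 3.2]
width: 0.0138
grip_force: 5.0
```

>>> arm_command(xyz=[[-0.0016,-0.005,0],[-0.0027,-0.011,0],[-0.0031,-0.017,0],[-0.0027,-0.023,0],[-0.0017,-0.029,0],[0.0001,-0.0347,0],[0.0001,-0.0347,0]], rot=[[0,0,0.09],[0,0,0.19],[0,0,0.3],[0,0,0.4],[0,0,0.5],[0,0,0.6],[0,0,0.6]])

```text
time: 5.97
ee_pos: [0.4993, 0.2713, 0.0527]
eef_rot: [-0.125, 0.992, 0.0, 0.0]
ft_force: [1.8, -0.3, 2.3]
width: 0.0137
grip_force: 5.0
```

>>> arm_command(xyz=[[0.0024,-0.0055,0],[0.0055,-0.0107,0],[0.0092,-0.0154,0],[0.0134,-0.0197,0],[0.0181,-0.0234,0],[0.0223,-0.0261,0],[0.0259,-0.0279,0],[0.0277,-0.0287,0],[0.0277,-0.0287,0],[0.0277,-0.0287,0],[0.0277,-0.0287,0]], rot=[[0,0,0.1],[0,0,0.2],[0,0,0.3],[0,0,0.4],[0,0,0.5],[0,0,0.58],[0,0,0.65],[0,0,0.65],[0,0,0.65],[0,0,0.65],[0,0,0.65]])

```text
time: 6.88
ee_pos: [0.5236, 0.2459, 0.0526]
eef_rot: [-0.434, 0.901, 0.002, -0.001]
ft_force: [-8.5, 4.7, 5.4]
width: 0.0173
grip_force: 5.0
```

Run:
```python
from h import *
s=r.read_state();print(s["ee_pos"],s["joint_positions"],s["ft_force"])
```

```text
[0.5236 0.2459 0.0526] [ 0.3176  0.6573 -1.0908  1.7247  0.6281  1.1593  1.513 ] [-8.5074  4.7265  5.433 ]
```

>>> arm_command(xyz=[[0,0,0],[0,0,0],[-0.002,0.001,0],[-0.003,0.0015,0]], rot=[[0,0,0],[0,0,0],[0,0,0],[0,0,0]])

```text
time: 7.22
ee_pos: [0.5218, 0.2472, 0.0527]
eef_rot: [-0.433, 0.901, 0.001, 0.0]
ft_force: [-1.0, 4.8, -0.7]
width: 0.0136
grip_force: 5.0
```

>>> arm_command(xyz=[[0,0,0],[0,0,0],[0,0,0],[0,0,0],[0,0,0.02],[0,0,0.05],[0,0,0.08],[0,0,0.11],[0,0,0.13],[0,0,0.13]], rot=[[0,0,0],[0,0,0],[0,0,0],[0,0,0],[0,0,0],[0,0,0],[0,0,0],[0,0,0],[0,0,0],[0,0,0]], grip=0.45)

```text
time: 8.05
ee_pos: [0.5248, 0.2458, 0.1869]
eef_rot: [-0.434, 0.901, -0.0, 0.003]
ft_force: [-0.4, 0.3, -0.3]
width: 0.039
grip_force: 0.0
```

Run:
```python
from h import *
s=r.read_state();print(s["ee_pos"],s["eef_rot"])
a=snap("scene","s2.png");snap("top","t2.png")
for c in("scene","top"):
    for n in["latch_peg","tray_grip","tray_pocket","nest"]:print(c,n,[(round(d["conf"],2),W(c,d["at"])) for d in r.spot_point(n,c)[:4] if W(c,d["at"])[1]>.15])
u,v=map(int,px("scene",[.57,.26,.08]))
cv2.imwrite("pics/c4.png",cv2.resize(a[v-50:v+50,u-60:u+60],(720,600),interpolation=cv2.INTER_CUBIC)[:,:,::-1])
```

```text
[0.5248 0.2458 0.1869] [-0.4336  0.9011 -0.0001  0.0027]
scene latch_peg [(0.78, array([0.5226, 0.247 , 0.0637]))]
scene tray_grip [(0.87, array([0.6314, 0.2497, 0.0416]))]
scene tray_pocket [(0.71, array([0.5198, 0.2477, 0.0621])), (0.65, array([0.6729, 0.2244, 0.0119]))]
scene nest [(0.6, array([ 0.6276,  0.2468, -0.0018])), (0.59, array([0.6738, 0.2234, 0.0145]))]
top latch_peg []
top tray_grip [(0.68, array([0.6358, 0.2492, 0.0483]))]
top tray_pocket [(0.65, array([0.6779, 0.2247, 0.0153]))]
top nest []
```

View pics/c4.png

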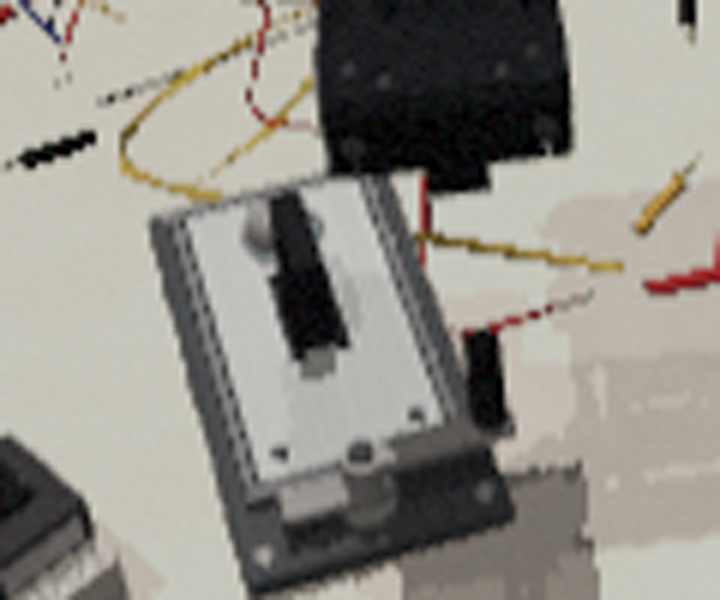

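The latch tongue has swung clear to the left (310,500), the peg stands on the right (487,380), and the tray is still seated. Now I'll go over the fin.

>>> arm_command(xyz=[[0.03,0,0],[0.06,0.001,0],[0.09,0.002,0],[0.108,0.0025,0],[0.108,0.0025,0],[0.108,0.0025,0],[0.108,0.0025,0],[0.108,0.0025,0],[0.108,0.0025,0],[0.108,0.0025,-0.02],[0.108,0.0025,-0.04],[0.108,0.0025,-0.06],[0.108,0.0025,-0.08],[0.108,0.0025,-0.09],[0.108,0.0025,-0.09],[0.108,0.0025,-0.09]], rot=[[0,0,-0.11],[0,0,-0.22],[0,0,-0.33],[0,0,-0.44],[0,0,-0.55],[0,0,-0.66],[0,0,-0.77],[0,0,-0.88],[0,0,-0.99],[0,0,-1.1],[0,0,-1.2],[0,0,-1.3],[0,0,-1.37],[0,0,-1.37],[0,0,-1.37],[0,0,-1.37]], grip=0.5)

```text
time: 9.88
ee_pos: [0.6312, 0.2474, 0.0927]
eef_rot: [0.232, 0.973, 0.0, -0.0]
ft_force: [-0.3, -0.7, 1.1]
width: 0.0438
grip_force: 0.0
```

Run:
```python
from h import *
s=r.read_state();print(s["ee_pos"],s["eef_rot"],s["joint_positions"])
a=snap("scene","s3.png")
u,v=map(int,px("scene",[.63,.247,.08]))
cv2.imwrite("pics/c5.png",cv2.resize(a[v-40:v+40,u-40:u+40],(560,560),interpolation=cv2.INTER_CUBIC)[:,:,::-1])
```

```text
[0.6312 0.2474 0.0927] [ 0.2324  0.9726  0.     -0.0003] [ 0.1005  0.6757 -0.8009  1.4191  0.4919  1.2533  0.3585]
```

View pics/c5.png

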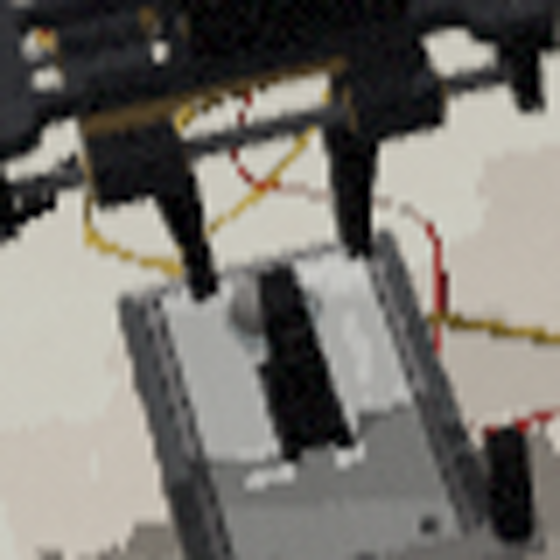

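The finger tips at (203,295) and (360,253) straddle the fin, whose top is centred near (288,318), and they line up with it. Going down to close.

>>> arm_command(xyz=[[0,0,-0.02],[0,0,-0.04],[0,0,-0.055],[0,0,-0.064],[0,0,-0.065],[0,0,-0.065],[0,0,-0.065]], rot=[[0,0,0],[0,0,0],[0,0,0],[0,0,0],[0,0,0],[0,0,0],[0,0,0]])

```text
time: 10.52
ee_pos: [0.6318, 0.2478, 0.0288]
eef_rot: [0.234, 0.972, 0.001, 0.001]
ft_force: [0.2, -0.2, 0.5]
width: 0.0433
grip_force: 0.0
```

>>> arm_command(xyz=[[0,0,0],[0,0,0],[0,0,0],[0,0,0],[0,0,0],[0,0,0],[0,0,0],[0,0,0]], rot=[[0,0,0],[0,0,0],[0,0,0],[0,0,0],[0,0,0],[0,0,0],[0,0,0],[0,0,0]], grip=0.0, squeeze=10)

```text
time: 11.18
ee_pos: [0.6313, 0.2473, 0.0277]
eef_rot: [0.234, 0.972, 0.0, 0.0]
ft_force: [0.9, -0.4, 2.1]
width: 0.0141
grip_force: 10.0
```

>>> arm_command(xyz=[[0,0,0],[0,0,0],[0,0,0.002],[0,0,0.005],[0,0,0.009],[0,0,0.014],[0,0,0.02],[0,0,0.028],[0,0,0.036],[0,0,0.045],[0,0,0.055],[0,0,0.065],[0,0,0.075],[0,0,0.085],[0,0,0.095],[0,0,0.105],[0,0,0.113],[0,0,0.118],[0,0,0.12],[0,0,0.12]], rot=[[0,0,0],[0,0,0],[0,0,0],[0,0,0],[0,0,0],[0,0,0],[0,0,0],[0,0,0],[0,0,0],[0,0,0],[0,0,0],[0,0,0],[0,0,0],[0,0,0],[0,0,0],[0,0,0],[0,0,0],[0,0,0],[0,0,0],[0,0,0]], squeeze=40)

```text
time: 12.85
ee_pos: [0.6313, 0.2474, 0.1479]
eef_rot: [0.234, 0.972, 0.0, 0.0]
ft_force: [0.3, -0.6, -3.9]
width: 0.0138
grip_force: 40.0
```

Run:
```python
from h import *
s=r.read_state();print(s["ee_pos"],s["ft_force"],s["torque"],s["width"],s["grip_force"])
a=snap("scene","s4.png");b=snap("top","t4.png")
for c in("scene","top"):
    for n in["latch_peg","tray_grip","tray_pocket","ball_center","lens"]:print(c,n,[(round(d["conf"],2),W(c,d["at"])) for d in r.spot_point(n,c)[:4]])
u,v=map(int,px("scene",[.65,.24,.12]))
cv2.imwrite("pics/c6.png",cv2.resize(a[v-50:v+50,u-50:u+50],(600,600),interpolation=cv2.INTER_CUBIC)[:,:,::-1])
```

```text
[0.6313 0.2474 0.1479] [ 0.2893 -0.5966 -3.8503] [ 0.0553 -0.1246  0.0621] 0.01378805962503066 39.992731302045286
scene latch_peg [(0.9, array([0.5201, 0.2443, 0.0611])), (0.16, array([0.6733, 0.2224, 0.1346]))]
scene tray_grip [(0.91, array([0.497 , 0.0384, 0.0342])), (0.91, array([ 0.4444, -0.2087,  0.0343])), (0.84, array([0.6292, 0.2496, 0.164 ]))]
scene tray_pocket [(0.9, array([0.6736, 0.2272, 0.1331])), (0.89, array([ 0.4836, -0.243 ,  0.003 ])), (0.58, array([0.5359, 0.0636, 0.0021]))]
scene ball_center [(0.36, array([0.5416, 0.2958, 0.0669])), (0.16, array([0.7711, 0.0045, 0.0016]))]
scene lens [(0.97, array([ 0.6317, -0.1536,  0.0396]))]
top latch_peg []
top tray_grip [(0.73, array([0.5038, 0.039 , 0.0339])), (0.68, array([ 0.4536, -0.2126,  0.0347])), (0.52, array([0.6356, 0.2475, 0.1635]))]
top tray_pocket [(0.9, array([0.5442, 0.065 , 0.    ])), (0.71, array([0.6768, 0.2269, 0.1357])), (0.61, array([ 0.7727,  0.0078, -0.0004]))]
top ball_center []
top lens [(0.88, array([ 0.6312, -0.1522,  0.0372]))]
```

View pics/c6.png

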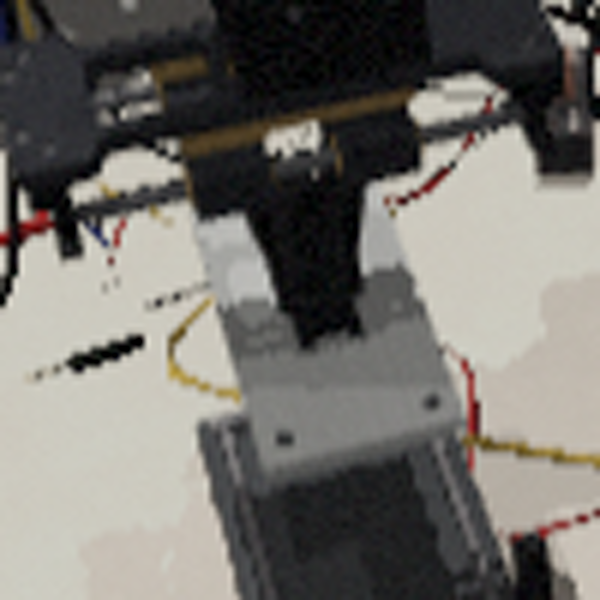

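The tray is lifted clear and level in the fingers, with its near edge at (270–460, 400–490). Now I'll carry it to the lens smoothly in two calls.

>>> arm_command(xyz=[[0,-0.001,0.0],[-0.0005,-0.004,0.0],[-0.001,-0.008,0.001],[-0.0015,-0.013,0.001],[-0.002,-0.019,0.001],[-0.003,-0.026,0.002],[-0.004,-0.034,0.002],[-0.005,-0.043,0.003],[-0.006,-0.052,0.003],[-0.007,-0.062,0.004],[-0.0085,-0.072,0.004],[-0.0095,-0.083,0.005],[-0.011,-0.094,0.005],[-0.012,-0.105,0.006],[-0.0135,-0.116,0.006],[-0.015,-0.127,0.006],[-0.016,-0.138,0.006],[-0.0175,-0.149,0.006],[-0.019,-0.16,0.006],[-0.02,-0.171,0.006]], rot=[[0,0,0],[0,0,0],[0,0,0],[0,0,0],[0,0,0],[0,0,0],[0,0,0],[0,0,0],[0,0,0],[0,0,0],[0,0,0],[0,0,0],[0,0,0],[0,0,0],[0,0,0],[0,0,0],[0,0,0],[0,0,0],[0,0,0],[0,0,0]])

```text
time: 15.12
ee_pos: [0.611, 0.0752, 0.1536]
eef_rot: [0.234, 0.972, 0.0, -0.0]
ft_force: [-0.2, 0.7, -3.0]
width: 0.0136
grip_force: 40.0
```

>>> arm_command(xyz=[[-0.0015,-0.011,0],[-0.0025,-0.022,0],[-0.004,-0.033,0],[-0.005,-0.044,0],[-0.0065,-0.055,0],[-0.008,-0.066,0],[-0.009,-0.077,0],[-0.0105,-0.088,0],[-0.0115,-0.099,0],[-0.013,-0.11,0],[-0.0145,-0.121,0],[-0.0155,-0.132,0],[-0.017,-0.143,0],[-0.018,-0.154,0],[-0.0195,-0.164,0],[-0.0205,-0.173,0],[-0.0215,-0.181,0],[-0.022,-0.188,0],[-0.023,-0.194,0],[-0.0235,-0.199,0]], rot=[[0,0,0],[0,0,0],[0,0,0],[0,0,0],[0,0,0],[0,0,0],[0,0,0],[0,0,0],[0,0,0],[0,0,0],[0,0,0],[0,0,0],[0,0,0],[0,0,0],[0,0,0],[0,0,0],[0,0,0],[0,0,0],[0,0,0],[0,0,0]])

```text
time: 16.78
ee_pos: [0.5876, -0.1233, 0.1536]
eef_rot: [0.234, 0.972, 0.0, -0.0]
ft_force: [1.0, 0.2, -2.9]
width: 0.0136
grip_force: 40.0
```

>>> arm_command(xyz=[[-0.0005,-0.004,0],[-0.001,-0.007,0],[-0.001,-0.0085,0],[-0.001,-0.009,0],[-0.001,-0.009,0],[-0.001,-0.009,0],[-0.001,-0.009,0],[-0.001,-0.009,0]], rot=[[0,0,0],[0,0,0],[0,0,0],[0,0,0],[0,0,0],[0,0,0],[0,0,0],[0,0,0]])

```text
time: 17.45
ee_pos: [0.5868, -0.1314, 0.1536]
eef_rot: [0.234, 0.972, 0.0, 0.0]
ft_force: [0.3, 0.7, -2.8]
width: 0.0137
grip_force: 40.0
```

Run:
```python
from h import *
s=r.read_state();print(s["time"],s["ee_pos"],s["eef_rot"],s["ft_force"],s["grip_force"],np.abs(s["joint_vel"]).max())
a=snap("scene","s5.png");b=snap("top","t5.png");o=[]
for c,im in(("scene",a),("top",b)):
    for n in["latch_peg","tray_grip","tray_pocket","ball_center","lens"]:print(c,n,[(round(d["conf"],2),W(c,d["at"])) for d in r.spot_point(n,c)[:4]])
    u,v=map(int,px(c,[.63,-.15,.13]))
    o.append(cv2.resize(im[v-40:v+40,u-40:u+40],(400,400),interpolation=cv2.INTER_CUBIC))
cv2.imwrite("pics/c7.png",np.hstack(o)[:,:,::-1])
```

```text
17.45 [ 0.5868 -0.1314  0.1536] [0.2335 0.9724 0.0001 0.    ] [ 0.3057  0.6699 -2.8333] 39.99264428392053 0.0013466978825598247
scene latch_peg [(0.82, array([0.5224, 0.2478, 0.0619])), (0.17, array([ 0.6254, -0.4215,  0.    ]))]
scene tray_grip [(0.81, array([ 0.585 , -0.1284,  0.1671])), (0.69, array([ 0.4458, -0.2118,  0.0341])), (0.61, array([0.499 , 0.0382, 0.0361]))]
scene tray_pocket [(0.85, array([ 0.6294, -0.152 ,  0.1403])), (0.83, array([ 0.4855, -0.2397,  0.0011])), (0.65, array([0.537 , 0.0641, 0.0045])), (0.22, array([0.6016, 0.4064, 0.    ]))]
scene ball_center [(0.49, array([ 0.6292, -0.1491,  0.1518]))]
scene lens [(0.77, array([ 0.6305, -0.1528,  0.0372]))]
top latch_peg [(0.4, array([0.5243, 0.2436, 0.0626])), (0.33, array([ 0.5905, -0.1269,  0.173 ]))]
top tray_grip [(0.69, array([ 0.5942, -0.13  ,  0.1729])), (0.66, array([0.5053, 0.0395, 0.0337]))]
top tray_pocket [(0.59, array([0.5421, 0.0649, 0.0011])), (0.39, array([0.5236, 0.2456, 0.0648]))]
top ball_center []
top lens [(0.2, array([0.5491, 0.287 , 0.0659]))]
```

View pics/c7.png

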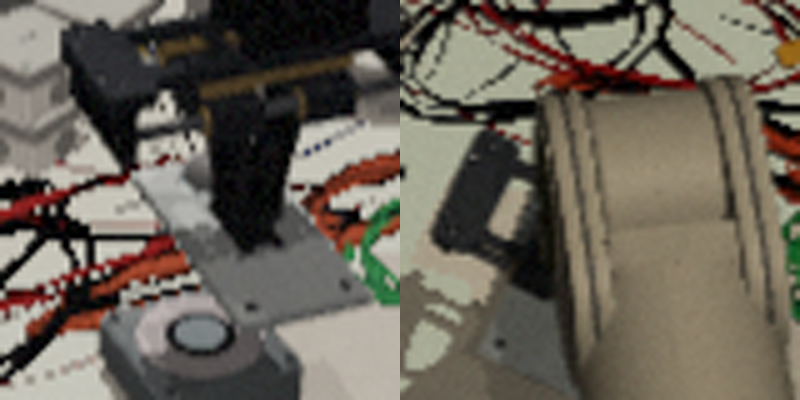

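The scene crop shows the tray level over the camera unit (lens at (200,335)), with the ball in the recess at about (200,172). The pocket is measured about 1.5 mm from the lens horizontally and 0.10 m above it. The latch peg is still at its open position, and the arm is still, so I'll hand in.

```bash
python3 -c "
from bench import r
print(r.close_job())"
```

```text
the job is handed in; nothing more can be done
None
```

The job is handed in; no verdict came back. At the last check the latch was open, and the gripper held the tray level and still with the ball in the recess, about 1.5 mm off the lens centre and 10 cm above it.

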